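# Start the loose clamp screw of a bench reactor

### The job

One of the two hand screws that clamp the bridge over the pressure reactor's head is still loose: its knurled knob stands higher than the other, its thread only resting on top of its threaded boss. Start it by hand so that it cannot cross-thread: turn the knob backward (counter-clockwise seen from above), bearing down lightly, until you feel the screw drop off the thread's start, then turn it forward (clockwise) by one full turn. Finish still holding the knob between the fingers, keeping the screw still, and leave the loose things round the reactor where they are.

Things in the scene. Friction and masses are not known exactly. Their poses are not given: they have to be found in the camera images.
- clamp_knob: Knob of the loose clamp screw: upright knurled drum, 50 mm diameter, 24 mm high; origin at its centre, on the screw's vertical axis; it turns and sinks with the screw. Below it come a 34 mm wide, 13 mm high hub and a neck through the bridge: fingers may reach 10 mm below the drum. A dark hole on top, 17 mm off centre, shows its turning. The like knob at the other end is tight, 20 mm lower.
- screw_turn (a joint): Turning angle of the loose screw, rad: grows when turned forward (clockwise seen from above), falls when turned backward, counts on through full turns. The angle of the thread drop is not known beforehand; it lies 0.6 to 2.8 rad backward of the start and comes again every full turn. The screw turns easily (about 0.05 N m) and stays where it is left.
- screw_in (a joint): Depth of the loose screw, m, growing downward. Right-hand thread, 6 mm per turn, 1 mm axial play. Unstarted it rests on the thread's start (-0.006 to -0.003), rising 1 mm per rad backward; at the drop it falls 6 mm, from -0.006 to 0, by its weight (4-5 N) if free, or with the hand if held and pushed down. Each forward turn then draws it 0.006 deeper. Limits -0.0085 and 0.017 (knob on bridge).
- bridge_mid (a point): Middle of the top face of the clamp bridge: a level dark steel bar, 34 mm wide, 200 mm long along this point's y, top 216 mm above the table. The loose screw goes through it 78 mm towards -y of the point; x points to the reactor's control panel. Valves and a gauge stand on the head beside this point, up to 90 mm above the bridge, at least 60 mm from the loose screw's axis.
- spanner: Loose open-ended spanner, 190 mm long, lying on the table beside the reactor; to be left alone. Origin at the middle of its underside.
- seal_ring: Loose white seal ring, 31 mm across and 6 mm thick, lying on the heating block near the tight screw; to be left alone.
- plug: Loose steel hexagon plug, 36 mm high, standing on the table; to be left alone.
- bottle: Loose glass bottle, 70 mm diameter, 150 mm high; to be left alone.
- jar: Loose small brown jar, 56 mm diameter, 75 mm high; to be left alone.
- beaker: Loose glass beaker, 68 mm diameter, 90 mm high; to be left alone.
- vial_rack: Loose white rack with brown vials, 65 x 140 mm, 66 mm high; to be left alone.

How it is judged:
By the outcome, as a careful person would: the job done as asked, in the order asked, and still so for the second after the job is handed in, while the arm keeps its last pose, push and grip.
It also fails if it takes over 67 s, if anything falls off the work surface, if the arm or the gripper's body presses on something with over 40 N, if the wrist force passes 120 N, or if a joint passes its speed limit or range.

### The arm

A 6-joint arm with a two-finger parallel gripper is mounted at the origin on the work surface. World frame = base frame: x ahead of the robot, y to its left, z up, the work surface at z = 0. Lengths are in m, angles in rad, forces in N, time in s.
With the tool pointing down it reaches from about 0.35 to 0.975 m from the base axis. Payload 4.9 kg.
Tool frame: the origin (TCP) lies where the fingers leave the gripper's body, on its centre line; the fingertips stand 73 mm ahead of it and the grasp point (between the pads) lies 54 mm ahead of it; z points along the fingers, y is the direction in which the jaws open and shut (so a half turn about z gives the same grasp; the last joint's range is limited). The gripper opens to 85 mm and grips with 20 to 120 N. Pads are 22 mm wide; open, the fingers measure 114 mm over their backs; the gripper's body (76 mm by 85 mm) begins 54 mm behind the grasp point. The pads swing forward as they close: fully open they stand 13 mm farther back than shut.
Start: joints at [1.224, 0.053, 1.613, -0, 1.476, -0.119], TCP at [0.141, 0.609, 0.304] pointing down, gripper open.
Joint ranges: [-3.01, 3.01], [-1.01, 2.22], [0.06, 2.58], [-1.02, 4.17], [0.09, 2.62], [-3.14, 3.14]. Speed limits (rad/s): [2.57, 2.57, 3.14, 3.14, 3.14, 3.14].

### API

Orientations are given as a rotation vector (axis times angle).
In Python, from station import monitor, vision, workorder gives the robot as it stands.
- The arm moves only by the tool arm_command, never from a script. Its argument "rows" is text: rows parted by semicolons, each of 6 numbers parted by spaces: the shift along the world's x, y, z in mm, then the turn, a rotation vector about the world's x, y, z in degrees. In form: tx ty tz wx wy wz; .... A call has 1 to 12 rows; each row is the pose to reach, as a shift and turn from the pose measured when the call began; what a row does not reach only later rows make up. A row lasts 1/8 s, in which the tool goes at most 62.5 mm and 10.7 degrees, less where a joint would pass 70% of its speed; a pose out of reach is approached as far as the arm can. A call with a gripper value outside its range is refused whole. "jaw" is the opening, from 0 (shut) to 1 (fully open), set as the call begins (left out, the last holds). The fingers move at their own pace and stop on an object; "squeeze" is the grip in N (left out, the last holds). Time passes only in rows, so rows that repeat a pose let the fingers close. It gives the time, the measured TCP pose, the force and the opening at its end, in the units of the state.
- monitor.get_obs(): the state, without advancing time (a new reading comes with each control period).
- vision.get_image(name): name is "scene" or "side" or "wrist"; returns a dict with "frame" (480x640x3 uint8, red, green, blue), "vfov" (degrees; the focal length in pixels is half the picture's height over the tangent of half this angle, whatever the lens; pixels are square), "cx", "cy" (the principal point, pixels), "distortion" ([k1, k2, p1, p2, k3] as OpenCV has them; the pictures are not rectified), "R" (3x3) and "t" (3): a world point X has camera coordinates R X + t; the wrist camera has in their place "T_tool_cam" (4x4, takes a point from camera to tool coordinates, whose origin is the TCP and whose axes are the flange's). Camera axes: x right, y down, z forward; pixel columns grow to the right and rows downward; lengths in m; the calibration is good to about 2 mm. A picture is of the moment at which its call begins: read the wrist's pose just before it. There is no depth.
- workorder.finish_job(): hands the job in, once; it reports no verdict.
The state is a dict: "t": time; "q": joint angles; "dq": joint speeds; "effort": joint torques, N m; "tool_pos": TCP position; "tool_rot": TCP orientation; "contact_force": force on the tool from outside, world axes, zero at the start; "wrist_torque": the same for the moment, N m; "opening": finger opening in m.
Only numpy, scipy, OpenCV 4.12 (cv2) and the standard library are available. Lean on these libraries where they do the work, as an engineer would, in place of code of your own. Each camera call takes 0.05 s, during which the arm holds its last target. There are 200 camera calls.

## Working session

There is one attempt and no reset: what is moved stays moved. The work goes in short steps, Python scripts to look and compute and a tool call to move; the robot and the scene stay as the last step left them, time stands still between calls to the robot, and variables do not carry over. Pictures are saved under pics/ and viewed, about 8 in all and at most 12, crops included, and the job is handed in when it is done.

Besides the shell and the picture viewer there is one more tool, called after ">>>" as a command line: name --argument value ..., lists and objects as JSON in quotes. arm_command: Moves the arm, as the interface text tells. Its arguments: {"type":"object","properties":{"rows":{"type":"string"},"jaw":{"type":"number"},"squeeze":{"type":"number"}},"required":["rows"]}

```bash
mkdir -p pics; cat > h.py <<'E'
from station import monitor, vision, workorder
import numpy as np, cv2, pickle
from scipy.spatial.transform import Rotation as Ro
def shot(n,fn):
    o=monitor.get_obs(); d=vision.get_image(n); d['obs']=o
    cv2.imwrite('pics/'+fn+'.png',d['frame'][:,:,::-1]); pickle.dump(d,open('pics/'+fn+'.pkl','wb')); return d
def load(fn): return pickle.load(open('pics/'+fn+'.pkl','rb'))
def K(d):
    f=240/np.tan(np.radians(d['vfov'])/2); return np.array([[f,0,d['cx']],[0,f,d['cy']],[0,0,1.]])
def ray(d,uv):
    p=cv2.undistortPoints(np.array([[uv]],float),K(d),np.array(d['distortion'],float))[0,0]
    v=np.array([p[0],p[1],1.])
    if 'R' in d: R=np.array(d['R']); return -R.T@np.array(d['t']), R.T@v
    o=d['obs']; Rt=Ro.from_rotvec(o['tool_rot']).as_matrix(); T=np.array(d['T_tool_cam'])
    return Rt@T[:3,3]+o['tool_pos'], Rt@(T[:3,:3]@v)
def onz(d,uv,z):
    c,v=ray(d,uv); return c+v*(z-c[2])/v[2]
def cross(rs):
    A=0;b=0
    for c,v in rs:
        v=v/np.linalg.norm(v);P=np.eye(3)-np.outer(v,v);A=A+P;b=b+P@c
    return np.linalg.solve(A,b)
E
python3 - <<'E'
from h import *
a=shot('scene','s0');b=shot('side','d0');w=shot('wrist','w0')
o=monitor.get_obs();print(o)
for d in(a,b):print(-np.array(d['R']).T@d['t'],d['vfov'])
E
```

```text
{'t': 0.15, 'q': array([ 1.22400800e+00,  5.32295900e-02,  1.61396340e+00, -1.21470731e-05,
        1.47601045e+00, -1.19005258e-01]), 'dq': array([-0.00013347,  0.00098828, -0.00474314,  0.00070832, -0.00357007,
        0.0012636 ]), 'effort': array([ 2.09658506e-04, -3.94240487e+01, -3.70724165e+01, -1.15114294e-04,
        4.64754659e-03, -3.24530606e-05]), 'tool_pos': array([0.1410162 , 0.60850723, 0.30293931]), 'tool_rot': array([-3.56984958e-01, -3.12088101e+00,  2.46600402e-03]), 'contact_force': array([-0.34789267,  0.16815883,  0.61573173]), 'wrist_torque': array([ 0.00660137, -0.03211268, -0.02872527]), 'opening': 0.0854061886470348}
[1.49056579 0.32534471 0.90023789] 49.367188846774084
[-0.12746974 -1.09104238  0.8761201 ] 46.276313106419494
```

View pics/s0.png

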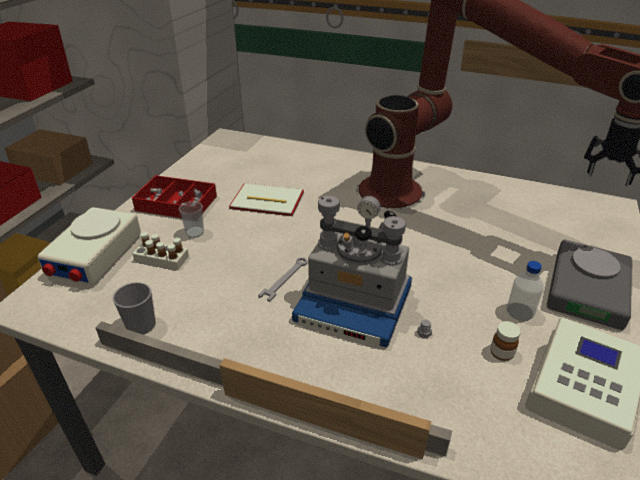

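View pics/d0.png

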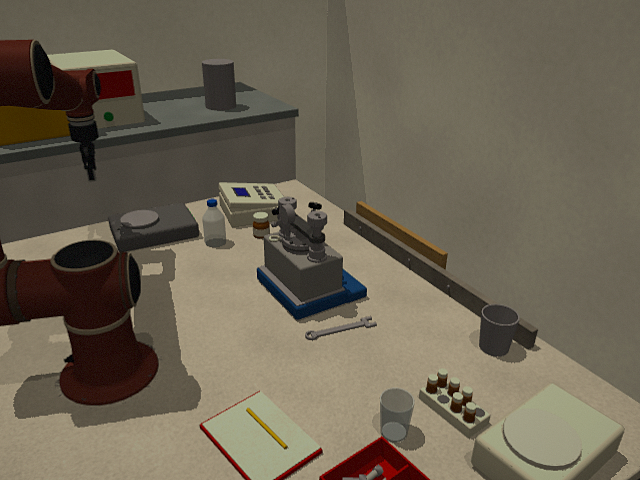

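```bash
python3 - <<'E'
from h import *
a=load('s0')['frame'][180:330,280:440];b=load('d0')['frame'][180:330,240:390]
c=np.hstack([cv2.resize(a,None,fx=2.5,fy=4*.625),cv2.resize(b,None,fx=2.5,fy=2.5)])
cv2.imwrite('pics/c0.png',c[:,:,::-1])
A=load('s0');B=load('d0')
for p,q in [((329,203),(317,215)),((394,223),(288,203))]:
    print(cross([ray(A,p),ray(B,q)]),onz(A,p,.26),onz(B,q,.26))
E
```

```text
[ 0.54530163 -0.019691    0.26628654] [ 0.53784887 -0.02365204  0.26      ] [ 0.55220836 -0.00642284  0.26      ]
[0.54301186 0.13057966 0.24323975] [0.56431249 0.13642853 0.26      ] [0.52505871 0.0946329  0.26      ]
```

View pics/c0.png

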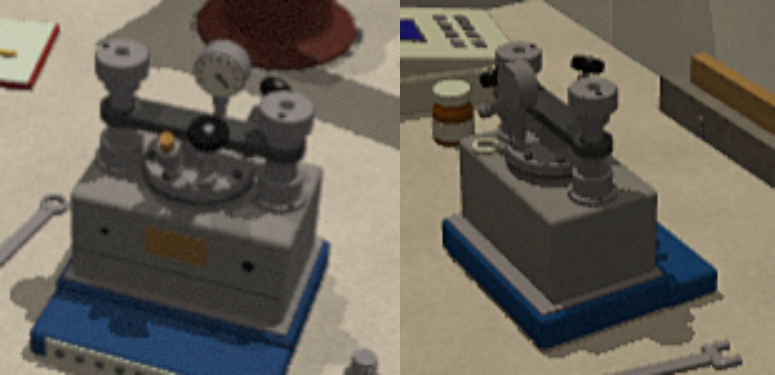

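>>> arm_command --rows "0 -10 60 0 0 0; 30 -50 100 0 0 -7; 60 -100 125 0 0 -14; 95 -150 125 0 0 -21; 130 -200 125 0 0 -28; 160 -250 125 0 0 -35; 195 -300 125 0 0 -42; 225 -350 125 0 0 -49; 255 -400 125 0 0 -56; 290 -450 125 0 0 -63; 320 -500 125 0 0 -70; 350 -545 125 0 0 -77" --jaw 0.8

```text
t: 1.65
tool_pos: [0.4916, 0.0615, 0.4277]
tool_rot: [-2.227, -2.214, 0.001]
contact_force: [1.1, 0.3, -0.0]
opening: 0.0685
```

>>> arm_command --rows "15 -30 0 0 0 0; 35 -60 0 0 0 0; 52 -80 0 0 0 0; 52 -80 0 0 0 0; 52 -80 0 0 0 0"

```text
t: 2.28
tool_pos: [0.5433, -0.0181, 0.4275]
tool_rot: [-2.226, -2.214, 0.002]
contact_force: [-0.2, -0.2, 0.3]
opening: 0.068
```

```bash
python3 - <<'E'
from h import *
w=shot('wrist','w1');o=w['obs'];print(o['t'],o['q'],o['tool_pos'],o['tool_rot'],o['contact_force'],o['opening']);print(w['T_tool_cam'],w['vfov'])
A=np.array(w['T_tool_cam']);Rt=Ro.from_rotvec(o['tool_rot']).as_matrix()
X=np.array([.545,-.02,.274]);c=np.linalg.inv(A)@np.r_[Rt.T@(X-o['tool_pos']),1];print(c, K(w)@(c[:3]/c[2]))
E
```

```text
2.275 [-1.70320701e-01 -1.83927801e-01  1.63611251e+00  4.39360638e-04
  1.69182942e+00 -1.64755980e-01] [ 0.54325384 -0.01805163  0.42745262] [-2.22597654e+00 -2.21374020e+00  1.64373299e-03] [-0.21425626 -0.24266783  0.30696031] 0.06795326668806036
[[ 2.41582242e-04 -9.59094812e-01 -2.83084940e-01  7.35169612e-02]
 [ 9.99999944e-01  1.65750810e-04  2.91825791e-04  1.13945692e-03]
 [-2.32967045e-04 -2.83084994e-01  9.59094798e-01 -6.99457982e-02]
 [ 0.00000000e+00  0.00000000e+00  0.00000000e+00  1.00000000e+00]] 58.17522525510645
[9.02672500e-04 9.25209724e-03 2.35650971e-01 1.00000000e+00] [325.39133933 257.94706945   1.        ]
```

View pics/w1.png

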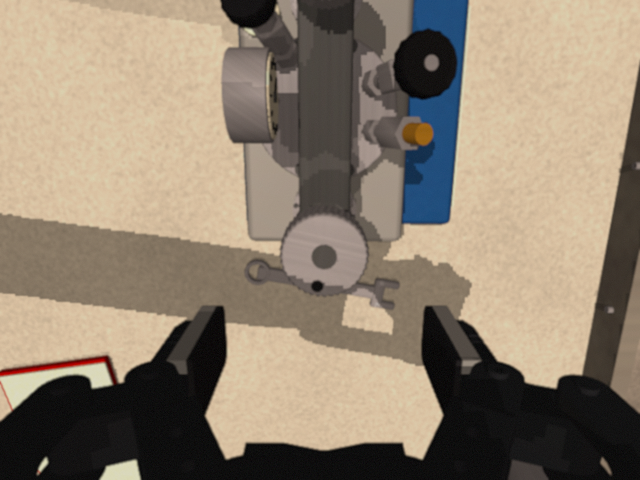

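```bash
python3 - <<'E'
from h import *
w=load('w1');hsv=cv2.cvtColor(w['frame'],cv2.COLOR_RGB2HSV)
g=cv2.GaussianBlur(cv2.cvtColor(w['frame'],cv2.COLOR_RGB2GRAY),(3,3),0)
c=cv2.HoughCircles(g,cv2.HOUGH_GRADIENT,1,50,param1=80,param2=15,minRadius=36,maxRadius=52)
print(c[0][:6])
for z in(.270,.274,.278):
    p=onz(w,(324,252.5),z);e=onz(w,(324+43.5,252.5),z);print(z,p,np.linalg.norm(e-p))
p=onz(w,(317,286),.274)-onz(w,(324,252.5),.274);print('hole',p,np.degrees(np.arctan2(p[1],p[0])))
print('bridge mid edges', [onz(w,(u,160),.216) for u in(299,353)])
E
```

```text
[[324.5 256.5  42.5]
 [404.5  64.5  51.4]
 [347.5  81.5  51.4]
 [112.5 327.5  50.3]]
0.27 [ 0.54424335 -0.01816431  0.27      ] 0.02409522934013535
0.274 [ 0.54425596 -0.01687064  0.274     ] 0.02367149575671869
0.278 [ 0.54426857 -0.01557697  0.278     ] 0.02324776217330192
hole [-0.00399995 -0.01959239  0.        ] -101.53883964568921
bridge mid edges [array([0.5282695 , 0.02711652, 0.216     ]), array([0.56309133, 0.0269415 , 0.216     ])]
```

>>> arm_command --rows "1.5 0 -40 0 0 0; 1.5 0 -75 0 0 0; 1.5 0 -100 0 0 0; 1.5 0 -115 0 0 0; 1.5 0 -115 0 0 0; 1.5 0 -115 0 0 0"

```text
t: 3.08
tool_pos: [0.5451, -0.0177, 0.3143]
tool_rot: [2.227, 2.216, 0.001]
contact_force: [-0.9, -0.2, 0.3]
opening: 0.0684
```

>>> arm_command --rows "0 0 0 0 0 0; 0 0 0 0 0 0; 0 0 0 0 0 0; 0 0 0 0 0 0; 0 0 0 0 0 0; 0 0 0 0 0 0" --jaw 0.45 --squeeze 25

```text
t: 3.82
tool_pos: [0.5436, -0.0176, 0.3163]
tool_rot: [-2.225, -2.214, 0.005]
contact_force: [-13.1, 1.0, 6.8]
opening: 0.049
```

```bash
python3 - <<'E'
from h import *
w=shot('wrist','w2');o=w['obs'];print(o['t'],o['q'],o['tool_pos'],o['contact_force'],o['wrist_torque'],o['opening'])
E
```

```text
3.825 [-1.69011087e-01 -1.46732646e-01  1.78497380e+00 -4.96604636e-04
  1.50760754e+00 -1.64173986e-01] [ 0.54362683 -0.01759542  0.31633399] [-13.06265201   1.02418352   6.82420145] [ 0.06902407  1.84776941 -0.07815797] 0.04898463521376999
```

View pics/w2.png

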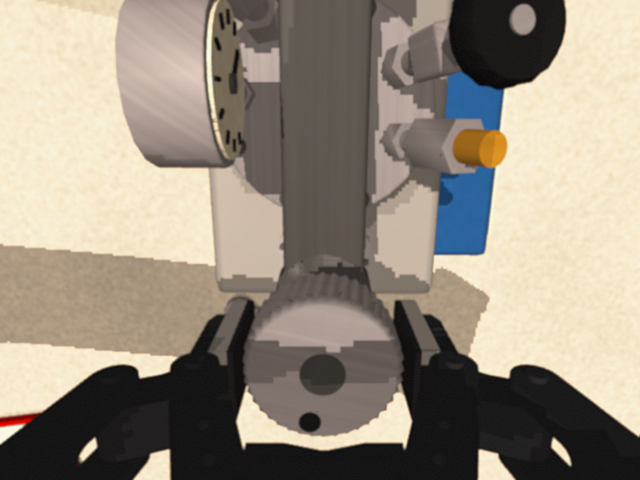

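>>> arm_command --rows "0 0 -1 0 0 5; 0 0 -1.5 0 0 10; 0 0 -1.5 0 0 15; 0 0 -1.5 0 0 20; 0 0 -1.5 0 0 25; 0 0 -1.5 0 0 30; 0 0 -1.5 0 0 30"

```text
t: 4.75
tool_pos: [0.5423, -0.0178, 0.3169]
tool_rot: [-1.574, -2.712, 0.009]
contact_force: [-12.3, 0.1, 6.7]
opening: 0.0493
```

```bash
cat > st.py <<'E'
from h import *
o=monitor.get_obs();R=Ro.from_rotvec(o['tool_rot']).as_matrix()
print(round(o['t'],2),'q6',o['q'][5],'yaw',np.degrees(np.arctan2(R[1,0],R[0,0])),'p',o['tool_pos'],'F',o['contact_force'],'M',o['wrist_torque'],o['opening'])
print('tilt',np.degrees(R[:2,2]))
E
python3 st.py
```

```text
4.75 q6 -0.6873918979427184 yaw 119.73975051368244 p [ 0.54232822 -0.01776682  0.31685954] F [-12.25178731   0.10168845   6.71609467] M [0.07823555 1.41790425 0.08634812] 0.049250035021197
tilt [-0.4365276  -0.13261799]
```

>>> arm_command --rows "-1 0 -1 0 0 5; -1 0 -1.5 0 0 10; -1 0 -1.5 0 0 15; -1 0 -1.5 0 0 20; -1 0 -1.5 0 0 20"

```text
t: 5.38
tool_pos: [0.5411, -0.0182, 0.3172]
tool_rot: [-1.08, -2.946, 0.011]
contact_force: [-5.2, -2.0, 3.2]
opening: 0.0492
```

```bash
python3 st.py
```

```text
5.38 q6 -1.0363991766609557 yaw 139.74178187820087 p [ 0.5411102  -0.01819806  0.3172199 ] F [-5.23152451 -1.97121586  3.18224301] M [0.14228882 0.48400616 0.09201366] 0.04920913390055997
tilt [-0.35931731 -0.30980367]
```

>>> arm_command --rows "-0.5 -0.3 -1.5 0 0 5; -0.5 -0.3 -2 0 0 10; -0.5 -0.3 -2 0 0 15; -0.5 -0.3 -2 0 0 20; -0.5 -0.3 -2 0 0 20"

```text
t: 6.0
tool_pos: [0.5403, -0.019, 0.3175]
tool_rot: [-0.552, -3.09, 0.013]
contact_force: [-6.1, -3.1, 4.3]
opening: 0.0494
```

```bash
python3 st.py
```

```text
6.0 q6 -1.3861724351394247 yaw 159.73904494461334 p [ 0.54034843 -0.01897866  0.31751551] F [-6.14011184 -3.09437879  4.27639798] M [0.24493472 0.72760631 0.0570082 ] 0.049372903936448734
tilt [-0.23090834 -0.44996562]
```

```bash
python3 -c "
from h import *
shot('wrist','w3')"
```

```text
(no output)
```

View pics/w3.png

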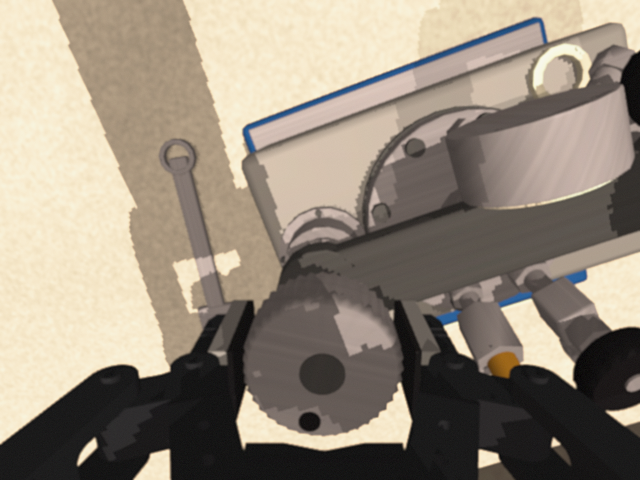

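>>> arm_command --rows "-0.3 -0.3 -1.5 0 0 5; -0.4 -0.7 -2 0 0 10; -0.5 -1 -2 0 0 15; -0.5 -1.3 -2 0 0 20; -0.5 -1.3 -2 0 0 20"

```text
t: 6.68
tool_pos: [0.5398, -0.0202, 0.3175]
tool_rot: [-0.009, -3.141, 0.013]
contact_force: [-5.1, -0.0, 5.8]
opening: 0.0493
```

```bash
python3 st.py
```

```text
6.67 q6 -1.7363662977368082 yaw 179.65417223329337 p [ 0.53981134 -0.02020145  0.3175269 ] F [-5.12632739 -0.03442184  5.7700631 ] M [0.67665528 0.7892129  0.07758829] 0.049280263039491144
tilt [-0.02773987 -0.45861957]
```

>>> arm_command --rows "-0.2 -0.2 -1.5 0 0 5; -0.2 -0.5 -1.7 0 0 10; -0.2 -0.7 -1.7 0 0 15; -0.2 -1 -1.7 0 0 20; -0.2 -1 -1.7 0 0 20"

```text
t: 7.3
tool_pos: [0.5397, -0.0213, 0.3179]
tool_rot: [-0.534, 3.094, -0.012]
contact_force: [-4.4, -1.1, 5.8]
opening: 0.0489
```

```bash
python3 st.py
```

```text
7.3 q6 -2.0867384535369102 yaw -160.41970044874626 p [ 0.53966183 -0.02133617  0.31785324] F [-4.4385454  -1.13485331  5.78784122] M [0.56135134 0.92414405 0.1139554 ] 0.04891650551595491
tilt [ 0.16871739 -0.43308698]
```

>>> arm_command --rows "-0.1 -0.2 -1.5 0 0 5; 0 -0.5 -1.7 0 0 10; 0.1 -0.7 -1.7 0 0 15; 0.2 -1 -1.7 0 0 20; 0.2 -1 -1.7 0 0 20"

```text
t: 7.92
tool_pos: [0.5399, -0.0225, 0.3178]
tool_rot: [-1.059, 2.954, -0.012]
contact_force: [-3.0, -1.6, 5.6]
opening: 0.0494
```

```bash
python3 st.py
```

```text
7.92 q6 -2.4366005527761074 yaw -140.53939043210022 p [ 0.53994504 -0.02248391  0.31776232] F [-3.04593833 -1.64848579  5.62151303] M [0.49058583 0.99373464 0.07173136] 0.04939579895533747
tilt [ 0.33152131 -0.35026716]
```

>>> arm_command --rows "0.1 -0.2 -1.5 0 0 5; 0.3 -0.5 -1.7 0 0 10; 0.5 -0.7 -1.7 0 0 15; 0.5 -0.7 -1.7 0 0 15"

```text
t: 8.43
tool_pos: [0.5404, -0.0233, 0.3147]
tool_rot: [-1.432, 2.792, -0.011]
contact_force: [2.7, -1.9, -4.5]
opening: 0.0489
```

```bash
python3 st.py; python3 -c "
from h import *
shot('wrist','w4')
a=[load(n)['frame'][240:460,200:440] for n in('w2','w4')]
cv2.imwrite('pics/c4.png',cv2.resize(np.hstack(a),None,fx=1.6,fy=1.6)[:,:,::-1])"
```

```text
8.43 q6 -2.6976772595298275 yaw -125.70039859369126 p [ 0.54036145 -0.02327419  0.31472614] F [ 2.67448406 -1.9452155  -4.47296752] M [0.11476182 0.06861263 0.02163545] 0.048940987528574835
tilt [ 0.35175739 -0.25341694]
```

View pics/c4.png

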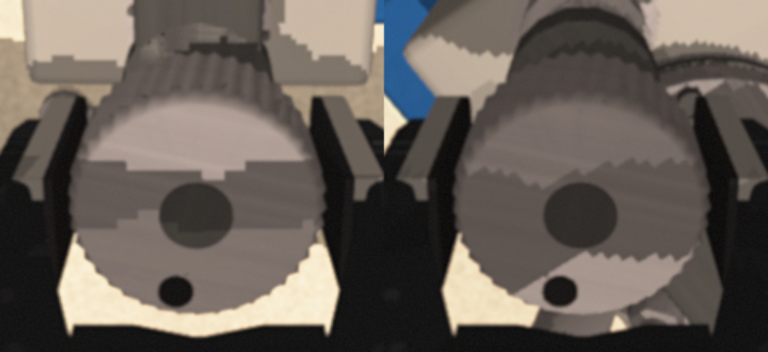

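>>> arm_command --rows "0 0 -1 0 0 0; 0 0 -2 0 0 0; 0 0 -3 0 0 0; 0 0 -3.5 0 0 0; 0 0 -4 0 0 0; 0 0 -4 0 0 0"

```text
t: 9.22
tool_pos: [0.5405, -0.0232, 0.313]
tool_rot: [-1.431, 2.792, -0.012]
contact_force: [-3.5, -1.2, 6.4]
opening: 0.0492
```

```bash
python3 st.py
```

```text
9.22 q6 -2.697356888154543 yaw -125.71309589172638 p [ 0.54045857 -0.02324183  0.31296875] F [-3.45066704 -1.1821347   6.4411471 ] M [ 0.46111226  1.21921407 -0.02394737] 0.04916394836643476
tilt [ 0.41581354 -0.26413367]
```

>>> arm_command --rows "0 0 0 0 0 0; 0 0 0 0 0 0; 0 0 0 0 0 0; 0 0 0 0 0 0" --jaw 0.75

```text
t: 9.72
tool_pos: [0.5404, -0.0232, 0.3127]
tool_rot: [-1.431, 2.792, -0.012]
contact_force: [0.5, 0.5, 0.9]
opening: 0.0638
```

```bash
python3 st.py; python3 - <<'E'
from h import *
D=[(89.7,43.6,-17.6),(119.7,42.3,-17.8),(139.7,41.1,-18.2),(159.7,40.35,-19),(179.7,39.8,-20.2),(199.6,39.7,-21.3),(219.5,39.95,-22.5),(234.3,40.45,-23.25)]
A=[];b=[]
for y,px,py in D:
    c,s=np.cos(np.radians(y)),np.sin(np.radians(y));A+=[[1,0,c,-s],[0,1,s,c]];b+=[px,py]
x,r,_,_=np.linalg.lstsq(np.array(A),np.array(b),rcond=None);print(x,r)
w=shot('wrist','w5')
E
```

```text
9.72 q6 -2.697351584924162 yaw -125.71167199354603 p [ 0.54043098 -0.02323844  0.3127103 ] F [0.45980556 0.45773866 0.88697718] M [ 0.04249777  0.00951203 -0.00960654] 0.06375744255779733
tilt [ 0.4066962  -0.26655784]
[ 43.04874252 -20.97090539   3.28015203  -0.79476651] [0.15600174]
```

View pics/w5.png

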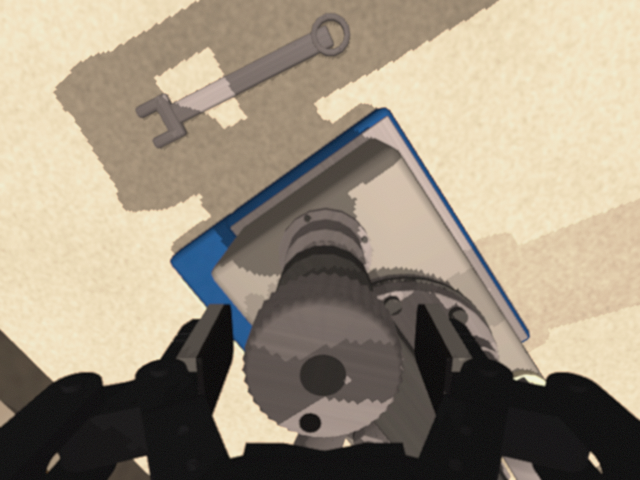

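```bash
python3 - <<'E'
from h import *
for n in('w2','w3','w4','w5'):
    w=load(n);g=cv2.cvtColor(w['frame'],cv2.COLOR_RGB2GRAY)[345:436,270:376]
    out=[]
    for th in(30,60,66):
        k,l,s,c=cv2.connectedComponentsWithStats((g<th).astype(np.uint8))
        out+=[(th,s[i][4],(c[i]+[270,345]).round(1)) for i in range(1,k) if 250<s[i][4]<2600]
    print(n,w['obs']['tool_pos'].round(4),out)
E
```

```text
w2 [ 0.5436 -0.0176  0.3163] [(30, np.int32(261), array([309.4, 421.9])), (60, np.int32(1100), array([322.8, 370.5])), (60, np.int32(313), array([309.4, 421.9])), (66, np.int32(1403), array([322.2, 373.7])), (66, np.int32(320), array([309.4, 421.9]))]
w3 [ 0.5403 -0.019   0.3175] [(30, np.int32(262), array([309.1, 421.2])), (60, np.int32(1414), array([321.8, 373.7])), (60, np.int32(315), array([309.1, 421.3])), (66, np.int32(1461), array([321.9, 373.8])), (66, np.int32(326), array([309.1, 421.2]))]
w4 [ 0.5404 -0.0233  0.3147] [(60, np.int32(1447), array([322.3, 374.3])), (60, np.int32(291), array([309.5, 421.6])), (66, np.int32(1487), array([322.3, 374.2])), (66, np.int32(296), array([309.6, 421.6]))]
w5 [ 0.5404 -0.0232  0.3127] [(60, np.int32(1455), array([322.4, 374.9])), (60, np.int32(295), array([309.7, 422.4])), (66, np.int32(1494), array([322.4, 375. ])), (66, np.int32(300), array([309.7, 422.5]))]
```

>>> arm_command --rows "1.3 1.2 0 0.13 0.2 0; 2.6 2.3 -2 0.27 0.41 0; 2.6 2.3 -4 0.27 0.41 0; 2.6 2.3 -4 0.27 0.41 0; 2.6 2.3 -4 0.27 0.41 0"

```text
t: 10.4
tool_pos: [0.543, -0.0209, 0.3087]
tool_rot: [1.433, -2.796, -0.0]
contact_force: [-0.5, -0.4, -0.3]
opening: 0.0642
```

>>> arm_command --rows "0 0 0 0 0 0; 0 0 0 0 0 0; 0 0 0 0 0 0; 0 0 0 0 0 0; 0 0 0 0 0 0" --jaw 0.45 --squeeze 35

```text
t: 11.02
tool_pos: [0.543, -0.0209, 0.309]
tool_rot: [-1.433, 2.795, 0.0]
contact_force: [-1.4, 0.5, 2.8]
opening: 0.0489
```

```bash
python3 st.py
```

```text
11.03 q6 -2.693815122836731 yaw -125.71169934659157 p [ 0.54303473 -0.02091501  0.30899651] F [-1.44286391  0.54727162  2.81104773] M [0.06155222 0.25021747 0.00041299] 0.0488957765380178
tilt [0.00393262 0.00520257]
```

>>> arm_command --rows "0 0 -0.5 0 0 -7; 0 0 -0.7 0 0 -15; 0 0 -0.8 0 0 -22; 0 0 -0.9 0 0 -30; 0 0 -1 0 0 -37; 0 0 -1.1 0 0 -45; 0 0 -1.2 0 0 -52; 0 0 -1.4 0 0 -60; 0 0 -1.5 0 0 -70; 0 0 -1.7 0 0 -80; 0 0 -1.8 0 0 -90; 0 0 -1.8 0 0 -90"

```text
t: 12.52
tool_pos: [0.5431, -0.021, 0.3075]
tool_rot: [0.961, 2.991, -0.0]
contact_force: [-1.0, -0.3, 3.4]
opening: 0.0493
```

```bash
python3 st.py
```

```text
12.53 q6 -1.1247606449857162 yaw 144.38494022459278 p [ 0.54306116 -0.02100032  0.30746263] F [-1.02106096 -0.3368233   3.39962798] M [ 0.02514723  0.20986421 -0.11432642] 0.04932949805515226
tilt [ 0.02062938 -0.00929426]
```

>>> arm_command --rows "0 0 -0.5 0 0 -7; 0 0 -0.7 0 0 -15; 0 0 -0.8 0 0 -22; 0 0 -0.9 0 0 -30; 0 0 -1 0 0 -37; 0 0 -1.1 0 0 -45; 0 0 -1.2 0 0 -52; 0 0 -1.4 0 0 -60; 0 0 -1.5 0 0 -70; 0 0 -1.7 0 0 -80; 0 0 -1.8 0 0 -90; 0 0 -1.8 0 0 -90"

```text
t: 14.02
tool_pos: [0.543, -0.021, 0.3059]
tool_rot: [2.791, 1.441, -0.001]
contact_force: [-1.8, 0.0, 3.5]
opening: 0.0491
```

>>> arm_command --rows "0 0 -0.5 0 0 -7; 0 0 -0.7 0 0 -15; 0 0 -0.8 0 0 -22; 0 0 -0.9 0 0 -30; 0 0 -1 0 0 -37; 0 0 -1.1 0 0 -45; 0 0 -1.2 0 0 -52; 0 0 -1.4 0 0 -60; 0 0 -1.5 0 0 -70; 0 0 -1.7 0 0 -80; 0 0 -1.8 0 0 -90; 0 0 -1.8 0 0 -90"

```text
t: 15.52
tool_pos: [0.543, -0.021, 0.3044]
tool_rot: [-2.995, 0.947, 0.001]
contact_force: [-2.9, 1.5, 3.8]
opening: 0.0491
```

```bash
python3 st.py;python3 -c "
from h import *
shot('wrist','w6')"
```

```text
15.53 q6 2.0071677066801783 yaw -35.07101526324179 p [ 0.54297361 -0.02099652  0.30440975] F [-2.89800569  1.48331327  3.82190381] M [ 0.02130858  0.41516657 -0.08345786] 0.049069313241197565
tilt [-0.02584707  0.01719477]
```

View pics/w6.png

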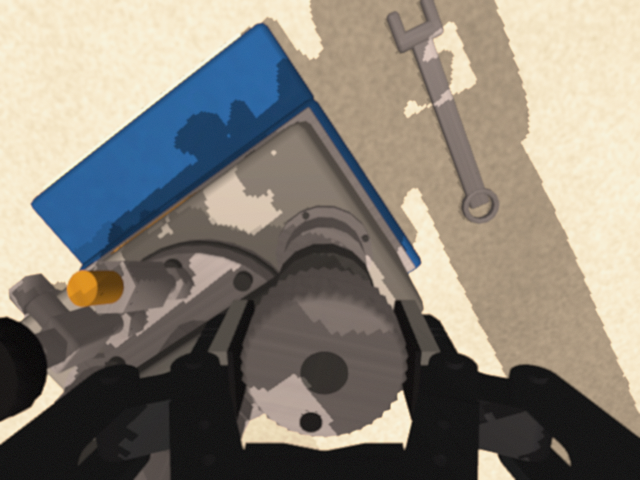

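>>> arm_command --rows "0 0 0 0 0 0; 0 0 0 0 0 0; 0 0 0 0 0 0; 0 0 0 0 0 0" --jaw 0.75

```text
t: 16.08
tool_pos: [0.543, -0.021, 0.3042]
tool_rot: [-2.996, 0.945, 0.001]
contact_force: [1.0, 0.6, -1.1]
opening: 0.0643
```

>>> arm_command --rows "0 0 0 0 0 8; 0 0 0 0 0 17; 0 0 0 0 0 26; 0 0 0 0 0 35; 0 0 0 0 0 45; 0 0 0 0 0 55; 0 0 0 0 0 65; 0 0 0 0 0 75; 0 0 0 0 0 85; 0 0 0 0 0 95; 0 0 0 0 0 105; 0 0 0 0 0 105"

```text
t: 17.58
tool_pos: [0.543, -0.021, 0.3042]
tool_rot: [2.575, 1.799, -0.001]
contact_force: [0.5, 0.4, 1.4]
opening: 0.0642
```

>>> arm_command --rows "0 0 0 0 0 0; 0 0 0 0 0 0; 0 0 0 0 0 0; 0 0 0 0 0 0; 0 0 0 0 0 0" --jaw 0.45 --squeeze 35

```text
t: 18.2
tool_pos: [0.543, -0.021, 0.3044]
tool_rot: [2.575, 1.798, -0.001]
contact_force: [-1.4, -0.2, 2.4]
opening: 0.049
```

```bash
python3 st.py; python3 -c "
from h import *
w=shot('wrist','w7')
def hole(n):
    w=load(n);g=cv2.cvtColor(w['frame'],cv2.COLOR_RGB2GRAY)
    k,l,s,c=cv2.connectedComponentsWithStats((g[285:440,250:400]<45).astype(np.uint8))
    for i in range(1,k):
        if 150<s[i][4]<500:
            uv=c[i]+[250,285];p=onz(w,uv,w['obs']['tool_pos'][2]-.04)-[.543,-.021,0];print(n,uv,p,np.degrees(np.arctan2(p[1],p[0])))
for n in ('w2','w5','w6','w7'):hole(n)"
```

```text
18.2 q6 0.17627170715680607 yaw 69.85498492429166 p [ 0.54299149 -0.02098089  0.30435688] F [-1.42153182 -0.16010506  2.42548982] M [ 0.12425259  0.28687915 -0.03234284] 0.049009468687583456
tilt [-0.00979489 -0.03172012]
w2 [397.09883721 318.15697674] [0.02231112 0.02182896 0.27633399] 44.37414895287306
w2 [309.41176471 421.72318339] [-0.00279449 -0.01284883  0.27633399] -102.27017637708725
w5 [309.81751825 422.39051095] [0.01287116 0.01136128 0.2727103 ] 41.43460738263315
w6 [256.74893617 297.27234043] [0.03082565 0.00333943 0.26440975] 6.182905116916923
w6 [310.47404844 421.71626298] [-0.0111284   0.01508305  0.26440975] 126.42020983884358
w7 [269.17287234 348.0212766 ] [-0.01096113  0.01395851  0.26435688] 128.14131194618844
```

View pics/w7.png

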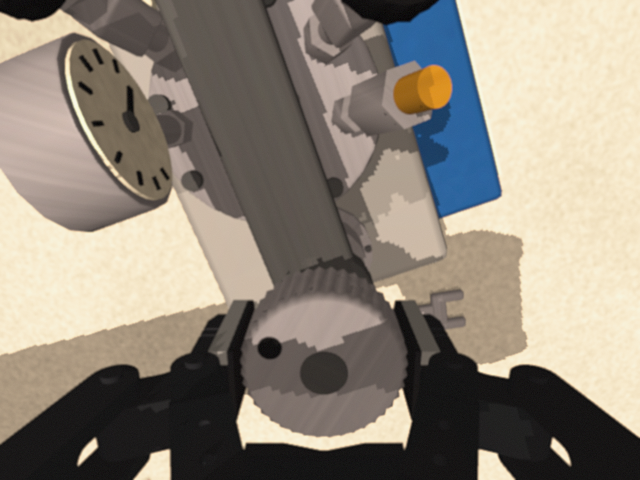

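>>> arm_command --rows "0 0 -0.5 0 0 -8; 0 0 -0.7 0 0 -16; 0 0 -0.8 0 0 -24; 0 0 -0.9 0 0 -33; 0 0 -1 0 0 -42; 0 0 -1.1 0 0 -51; 0 0 -1.2 0 0 -60; 0 0 -1.4 0 0 -70; 0 0 -1.5 0 0 -80; 0 0 -1.7 0 0 -90; 0 0 -1.8 0 0 -97; 0 0 -1.8 0 0 -97"

```text
t: 19.75
tool_pos: [0.543, -0.021, 0.3027]
tool_rot: [-3.054, 0.735, 0.001]
contact_force: [-1.5, -0.2, 2.7]
opening: 0.049
```

>>> arm_command --rows "0 0 0 0 0 0; 0 0 0 0 0 0; 0 0 0 0 0 0; 0 0 0 0 0 0"

```text
t: 20.25
tool_pos: [0.543, -0.021, 0.3027]
tool_rot: [-3.054, 0.735, 0.001]
contact_force: [-1.2, 0.2, 2.0]
opening: 0.049
```

```bash
python3 st.py;python3 -c "
from h import *
shot('side','d8');w=shot('wrist','w8')
a=load('d8')['frame'][170:350,230:400]
cv2.imwrite('pics/c8.png',np.hstack([cv2.resize(a,(453,480)),w['frame'][240:,160:500]])[:,:,::-1] if 0 else np.hstack([cv2.resize(a,(340,360)),cv2.resize(w['frame'],(440,330))[:330].copy() if 0 else cv2.resize(w['frame'],(440,360))])[:,:,::-1])"
```

```text
20.25 q6 1.8673479422707457 yaw -27.05555721851823 p [ 0.54298641 -0.02096579  0.30270396] F [-1.17392827  0.19691179  2.01733886] M [0.05790048 0.23714876 0.00253308] 0.04903257509630533
tilt [-0.02669703  0.01530432]
```

View pics/c8.png

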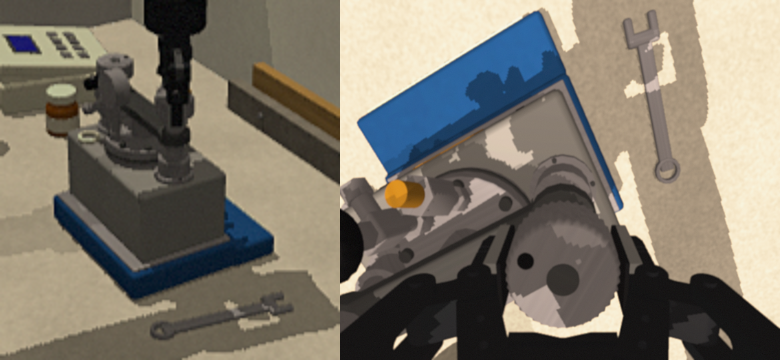

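```bash
python3 -c "
from h import *
print(workorder.finish_job())"
```

```text
the job is handed in; nothing more can be done
None
```

I started the loose screw by hand as asked, finished still holding the knob, and handed the job in at about 20 s.

- **Backward turn:** I gripped the knob and turned it counter-clockwise while pressing down with 3–7 N. The screw dropped somewhere between 130° and 145° of turn. There the push changed from +5.6 N to about −4.5 N (the screw's weight) and the tool sank.
- **Forward turn:** I re-centred the grip and turned the knob clockwise by about 366° from where I stopped. The extra 6° was to allow for having turned slightly past the drop. It took two strokes with one regrasp, and the tool sank 6.3 mm in all, against about 6.1 mm expected from the thread.
- **Last checks:** The arm was still, with the grip closed on the knob at 49 mm (35 N set) and a 2 N push. In the last pictures the spanner, seal ring and jar had not visibly moved. I did not check the plug, bottle, beaker or vial rack.

**What did not match:**
- **Drop depth:** I measured the drop as 4.2–4.8 mm at the tool, not the nominal 6 mm. Overshoot, the screw's play and slight slip in the fingers could account for most of the difference.
- **Total turn:** Because the drop angle is only known to within about 15°, the forward turn counted from the drop itself is 351° to 366°.
- **First grip:** It sat about 3 mm off the screw's axis, which caused side forces of up to about 13 N until I regrasped.

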